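# Gather the kiln props in the tote's low corner

## Robot

A 6-joint arm with a two-finger parallel gripper is mounted at the origin on the work surface. World frame = base frame: x ahead of the robot, y to its left, z up, the work surface at z = 0. Lengths are in m, angles in rad, forces in N, time in s.
With the tool pointing down it reaches from about 0.225 to 0.875 m from the base axis. Payload 3.4 kg.
Tool frame: the origin (TCP) lies between the finger pads; the fingertips stand 19 mm ahead of it and the grasp point (between the pads) is the TCP (manip.tip_reach is the distance from the TCP to the fingertips, in m); z points along the fingers, x is the direction in which the jaws open and shut, and the axes are right-handed (so a half turn about z gives the same grasp; the last joint's range is limited). The gripper opens to 85 mm and grips with 20 to 120 N. Pads are 22 mm wide; open, the fingers measure 114 mm over their backs; the gripper's body (76 mm by 85 mm) begins 54 mm behind the grasp point. The pads swing forward as they close: fully open they stand 13 mm farther back than shut.
Start: joints at [-1.342, 0.276, 1.505, -0, 1.361, -0.121], TCP at [0.197, -0.54, 0.223] pointing down, gripper open.
Joint ranges: [-2.89, 2.89], [-0.75, 2.08], [0.22, 2.7], [-1.18, 4.32], [0.11, 2.71], [-2.7, 2.7]. Speed limits (rad/s): [2.57, 2.57, 3.14, 3.14, 3.14, 3.14].

## Interface

Orientations are given as a unit quaternion [w, x, y, z].
In Python, from rig import manip gives the robot as it stands.
- The arm moves only by the tool send_rows, never from a script. Its arguments are lists of equal length, an entry for each row: "delta_pos": the shift along the tool's x, y, z normalised to -1 to 1, where 1 is 40 cm, a list of three; "angular": the turn, a rotation vector about the tool's x, y, z normalised to -1 to 1, where 1 is 0.08 rad, a list of three. A call has 1 to 5 rows; each row shifts and turns the commanded pose from where the row before left it, along the tool's axes as they then stand; what a row does not reach is not made up. A row lasts 1/12 s, in which the tool goes at most 41.7 mm and 7.16 degrees, less where a joint would pass 70% of its speed; a pose out of reach is approached as far as the arm can. A call with a number of a shift or a turn outside -1 to 1 is refused whole. A call with a gripper value outside its range is refused whole. "hand" is the finger opening in mm, from 0 to 85.4, set as the call begins (left out, the last holds). The fingers move at their own pace and stop on an object; "squeeze" is the grip in N (left out, the last holds). Time passes only in rows, so rows that do not move let the fingers close. It gives the time, the measured TCP pose, the force and the opening at its end, in the units of the state.
- manip.get_state(): the state, without advancing time (a new reading comes with each control period).
- manip.get_image(name): name is "scene" or "top" or "wrist"; returns the picture (420x560x3 uint8, blue, green, red); there is no depth.
- manip.calibration(name): a dict with "fx", "fy", "cx", "cy" (pixels), "camera_from_world" (4x4, takes a point from world to camera coordinates). Camera axes: x right, y up, looking along -z (the intrinsics and any distortion apply to the point x, -y, -z); pixel columns grow to the right and rows downward; lengths in m; the calibration is good to about 2 mm. A picture is of the moment at which its call begins: read the wrist's pose just before it. calibration takes no time and is no camera call; for the wrist camera it gives the pose at the moment of the call.
- manip.sign_off(): hands the job in, once; it reports no verdict.
The state is a dict: "clock": time; "qpos": joint angles; "qd": joint speeds; "effort": joint torques, N m; "position": TCP position; "ee_rot": TCP orientation; "contact_force": force on the tool from outside, world axes, zero at the start; "moment": the same for the moment, N m; "width": finger opening in m.
Only numpy, scipy, OpenCV 4.12 (cv2) and the standard library are available. Lean on these libraries where they do the work, as an engineer would, in place of code of your own. Each camera call takes 0.05 s, during which the arm holds its last target.

## Task

Pick up the white tote of loose kiln props by its wooden bar, bring it over the round plaster bat and tilt it until all four props have slid together into the corner with the cut-down walls. Finish while still holding it, tilted and still, with that corner over the bat a few centimetres above it, so that a potter can pick the props out; nothing but the gripper may carry the tote. Leave the glaze jar, the plaster mould and the brush where they are.

Things in the scene. Friction and masses are not known exactly. Their poses are not given: they have to be found in the camera images.
- tote: loose open tote, smooth white plastic, 200 (its x) by 140 (y) mm, walls 50 mm high, walls and floor 4 mm thick, 0.34 to 0.5 kg, on the table to the left or right, turned up to 0.7 rad, its -x end towards the robot. Origin at the centre of its underside, z up. Walls cut down to 26 mm for 55 mm either way from its (-x, +y) corner. Carrying bar over its middle. Slippery: mu about 0.2
- tote_handle (a point): middle of the tote's wooden carrying bar, 104 mm above its underside, over its centre; the bar runs along its x from end wall to end wall, 200 mm long, 14 mm wide (y), 22 mm tall, free underneath; grip it firmly; axes as the tote's
- tote_corner (a point): inner corner, on the tote's floor, where the walls are cut down: (-96, +66, +4) mm in the tote's frame; axes as the tote's. Props start to slide at about 13 degrees of tilt, but along the walls into the corner they need some 30 degrees, straight between both walls
- prop1: a loose round kiln prop, plain terracotta, 20 mm across and 14 mm tall, 15 g, lying in the tote at the start; origin at the centre of its underside
- prop2: a loose square kiln prop, plain terracotta, 18 x 18 x 14 mm, 15 g, lying in the tote at the start; origin at the centre of its underside
- prop3: a loose round kiln prop, plain terracotta, 20 mm across and 14 mm tall, 15 g, lying in the tote at the start; origin at the centre of its underside
- prop4: a loose square kiln prop, plain terracotta, 18 x 18 x 14 mm, 15 g, lying in the tote at the start; origin at the centre of its underside
- bat: fixed round bat of white plaster on the table, 180 mm across, 22 mm thick, lying on the other side from the tote; origin at the centre of its underside
- glaze_jar: bystander: glaze jar with a white lid, 84 mm across, 120 mm tall, at the far left of the work; origin at the centre of its underside
- mould: bystander: plaster mould block with a bumpy top, 90 x 150 x about 59 mm, beyond the work; origin at the centre of its underside
- brush: bystander: brush 150 mm long lying flat at the far right of the work, along its x; origin under its middle
There are look-alikes about, which are no part of the job. There is more than one size of the tote; the job needs the largest.

How it is judged:
By the outcome, as a careful person would: the job done as asked, in the order asked, and still so for the second after the job is handed in, while the arm keeps its last pose, push and grip.
It also fails if it takes over 42 s, if anything falls off the work surface, if the arm or the gripper's body presses on something with over 40 N, if the wrist force passes 120 N, or if a joint passes its speed limit or range.

## Working session

There is one attempt and no reset: what is moved stays moved. The work goes in short steps, Python scripts to look and compute and a tool call to move; the robot and the scene stay as the last step left them, time stands still between calls to the robot, and variables do not carry over. Pictures are saved under pics/ and viewed, and the job is handed in when it is done.

Besides the shell and the picture viewer there is one more tool, called by a JSON object that holds its "api" and its "payload", one argument or row to a line. send_rows: Moves the arm, as the interface text tells. Scaled input: -1 to 1 covers 40 cm each way for a shift and 0.08 rad each way for a turn. Its arguments: {"type":"object","properties":{"delta_pos":{"type":"array","items":{"type":"array","items":{"type":"number"}}},"angular":{"type":"array","items":{"type":"array","items":{"type":"number"}}},"hand":{"type":"number"},"squeeze":{"type":"number"}},"required":["delta_pos","angular"]}

```bash
mkdir -p pics; ls; python3 - <<'E'
from rig import manip
import cv2
print(manip.get_state())
for n in ("scene","top"):
    cv2.imwrite(f"pics/{n}0.png",manip.get_image(n))
    c=manip.calibration(n);print(n,c)
E
```

```text
pics
{'clock': 0.0, 'qpos': array([-1.34203038e+00,  2.76587941e-01,  1.50615435e+00,  7.41420022e-06,
        1.36069429e+00, -1.20971749e-01]), 'qd': array([-2.45452698e-03,  5.92443185e-04,  9.06115544e-05,  2.52949903e-03,
       -1.78252177e-04, -5.14719596e-06]), 'effort': array([ 4.06084491e-04, -4.16773868e+01, -2.45808560e+01,  1.17021791e-04,
        1.11328525e-02,  1.19038432e-06]), 'position': array([ 0.19691107, -0.5396442 ,  0.2223353 ]), 'ee_rot': array([-6.18556774e-04,  8.19343882e-01, -5.73301624e-01, -6.83677688e-04]), 'contact_force': array([ 0.022361  , -0.37524413,  0.31562547]), 'moment': array([-0.01381871, -0.04814828,  0.03094392]), 'width': 0.08521943363984996}
scene {'fx': 424.6790720904075, 'fy': 424.6790720904075, 'cx': 278.148169682091, 'cy': 209.84249288511126, 'camera_from_world': array([[ 0.63353823,  0.77368507, -0.0063812 , -0.3500682 ],
       [-0.62454174,  0.51624452,  0.58603687,  0.27281639],
       [ 0.45670223, -0.36729143,  0.81025926, -1.34904615],
       [ 0.        ,  0.        ,  0.        ,  1.        ]])}
top {'fx': 419.4502919466338, 'fy': 419.4502919466338, 'cx': 278.6883663888568, 'cy': 207.66732474416503, 'camera_from_world': array([[-0.01546957, -0.99980767, -0.01205472,  0.0402984 ],
       [ 0.99927198, -0.01587954,  0.03468943, -0.52209792],
       [-0.03487418, -0.01150932,  0.99932544, -1.28316209],
       [ 0.        ,  0.        ,  0.        ,  1.        ]])}
```

View pics/scene0.png

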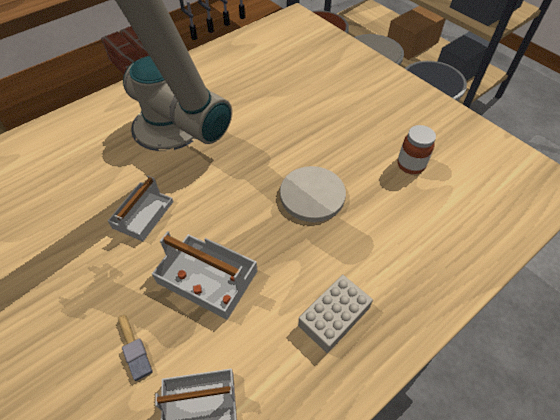

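View pics/top0.png

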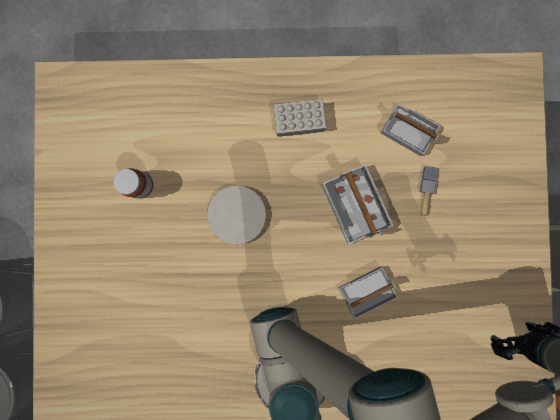

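The scene view shows the big tote at about (205,275) with its props, the bat at (312,193), the jar at (416,150), the mould at (335,310) and the brush at (135,350). The top view shows the tote at (360,203), the bat at (238,215) and two smaller look-alike totes at (412,130) and (368,290). I'll zoom in on the tote next.

```bash
python3 - <<'E'
import cv2
a=cv2.imread("pics/top0.png");b=cv2.imread("pics/scene0.png")
cv2.imwrite("pics/topz.png",cv2.resize(a[155:255,300:420],None,fx=6,fy=6,interpolation=cv2.INTER_CUBIC)[:600,:720])
cv2.imwrite("pics/scz.png",cv2.resize(b[225:325,145:275],None,fx=6,fy=6,interpolation=cv2.INTER_CUBIC))
E
```

```text
(no output)
```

View pics/topz.png

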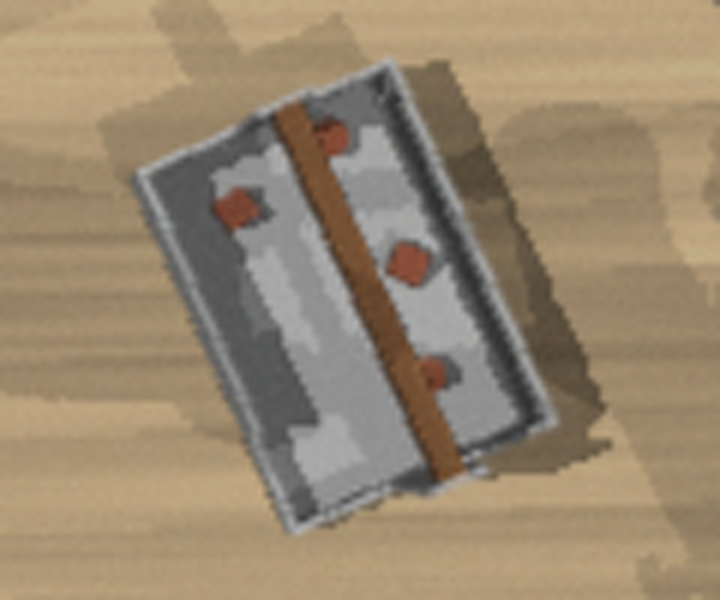

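View pics/scz.png

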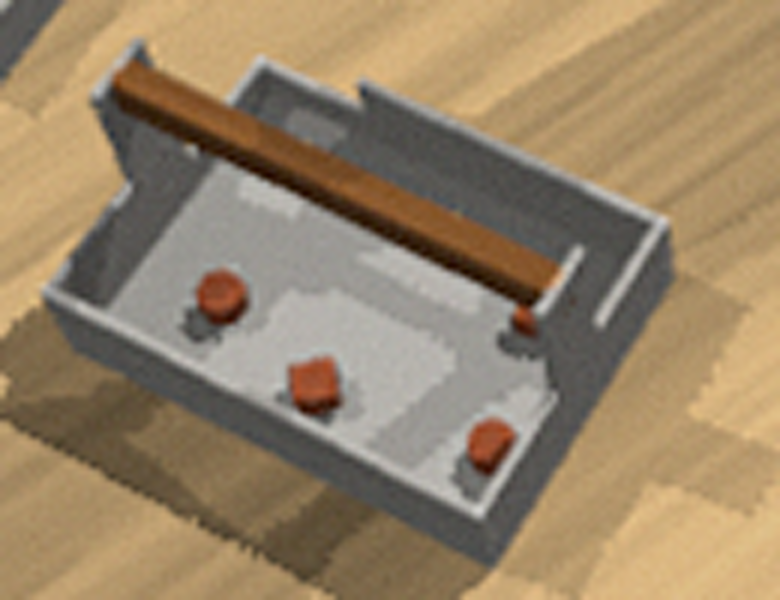

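The cut-down corner is at the lower left of the tote in the top view, at crop (292,530), i.e. -x and +y. The bar runs from crop (289,105) to (447,478).

```bash
cat > h.py <<'E'
import numpy as np, cv2
from rig import manip
def ray(cal,u,v):
    T=np.array(cal["camera_from_world"]);R=T[:3,:3];t=T[:3,3]
    d=np.array([(u-cal["cx"])/cal["fx"],-(v-cal["cy"])/cal["fy"],-1.])
    return -R.T@t, R.T@d
def plane(cal,u,v,z):
    o,d=ray(cal,u,v); return o+d*(z-o[2])/d[2]
def proj(cal,p):
    T=np.array(cal["camera_from_world"]);c=T[:3,:3]@p+T[:3,3]
    return np.array([cal["cx"]+cal["fx"]*c[0]/-c[2],cal["cy"]-cal["fy"]*c[1]/-c[2]])
E
python3 - <<'E'
from h import *
a=cv2.imread("pics/top0.png");ct=manip.calibration("top");cs=manip.calibration("scene")
hsv=cv2.cvtColor(a,cv2.COLOR_BGR2HSV)
m=np.zeros(a.shape[:2],np.uint8)
c=a[155:255,300:420].astype(int)
print([a[155+y//6,300+x//6].tolist() for x,y in((345,230),(375,300),(408,262),(237,208),(300,560))])
mm=((c[...,2]-c[...,0]>45)&(c[...,2]<150)&(c[...,1]<95)&(c[...,2]-c[...,1]<70)).astype(np.uint8)
n,l,s,ce=cv2.connectedComponentsWithStats(mm)
i=1+np.argmax(s[1:,4]);print(s[1:,4])
ys,xs=np.where(l==i);r=cv2.minAreaRect(np.c_[xs+300,ys+155].astype(np.float32));print(r)
box=cv2.boxPoints(r);P=np.array([plane(ct,u,v,.115) for u,v in box]);print(P.round(4),P.mean(0))
# zoom-picked: pixel=(x+.5)/6-.5
def z(x,y):return 300+(x+.5)/6-.5,155+(y+.5)/6-.5
def zs(x,y):return 145+(x+.5)/6-.5,225+(y+.5)/6-.5
f=plane(ct,*z(289,105),.115);n=plane(ct,*z(447,478),.115);print("bar ends",f,n,np.linalg.norm(f-n),(f+n)/2)
for nm,p,zz in(("+x+y",(138,172),.05),("+x-y",(390,65),.05),("-x-y",(553,425),.05),("-x+y",(292,532),.026)):
    print(nm,plane(ct,*z(*p),zz).round(4))
f=plane(cs,*zs(562,278),.115);n=plane(cs,*zs(125,75),.115);print("scene bar",f,n,np.linalg.norm(f-n))
# bat
bm=cv2.inRange(cv2.GaussianBlur(hsv,(3,3),0),(0,0,100),(180,70,255))
n,l,s,ce=cv2.connectedComponentsWithStats(bm)
i=l[200,228];ys,xs=np.where(l==i);(u,v),rad=cv2.minEnclosingCircle(np.c_[xs,ys].astype(np.float32));print("bat",u,v,rad,s[i,4],ce[i],plane(ct,u,v,.022),plane(ct,*ce[i],.022),plane(ct,u-rad,v,.022))
E
```

```text
[[53, 82, 119], [45, 69, 101], [54, 75, 132], [49, 67, 116], [120, 152, 175]]
[350  28  30]
((363.4960021972656, 202.09986877441406), (66.79607391357422, 9.61634635925293), 65.72555541992188)
[[ 0.6124 -0.1595  0.115 ]
 [ 0.6232 -0.1845  0.115 ]
 [ 0.4499 -0.2579  0.115 ]
 [ 0.4391 -0.233   0.115 ]] [ 0.53115188 -0.20869558  0.115     ]
bar ends [ 0.61668747 -0.16623402  0.115     ] [ 0.43983654 -0.23649798  0.115     ] 0.19029786098960086 [ 0.528262 -0.201366  0.115   ]
+x+y [ 0.5921 -0.1006  0.05  ]
+x-y [ 0.6434 -0.2269  0.05  ]
-x-y [ 0.4632 -0.3033  0.05  ]
-x+y [ 0.411  -0.1769  0.026 ]
scene bar [ 0.61906805 -0.16435016  0.115     ] [ 0.4443326  -0.24128492  0.115     ] 0.19092259046498278
bat 236.5 214.5 30.207714080810547 2815 [236.1339254  214.51829485] [0.50339885 0.16107836 0.022     ] [0.50336056 0.16219797 0.022     ] [0.50484922 0.2534905  0.022     ]
```

{"api": "send_rows", "payload": {
  "delta_pos": [
    [-0.034,-0.071,0],
    [-0.034,-0.071,0],
    [-0.034,-0.071,0],
    [-0.034,-0.071,0],
    [-0.034,-0.071,0]
  ],
  "angular": [
    [0,0,0],
    [0,0,0],
    [0,0,0],
    [0,0,0],
    [0,0,0]
  ],
  "hand": 85,
  "squeeze": 110
}}

```text
clock: 0.52
position: [0.3077, -0.4263, 0.2228]
ee_rot: [-0.0, 0.819, -0.574, -0.0]
contact_force: [0.5, -0.5, -0.2]
width: 0.085
```

{"api": "send_rows", "payload": {
  "delta_pos": [
    [-0.034,-0.071,0],
    [-0.034,-0.071,0],
    [-0.034,-0.071,0],
    [-0.034,-0.071,0],
    [-0.034,-0.071,0]
  ],
  "angular": [
    [0,0,0],
    [0,0,0],
    [0,0,0],
    [0,0,0],
    [0,0,0]
  ]
}}

```text
clock: 0.93
position: [0.4179, -0.3136, 0.2229]
ee_rot: [-0.0, 0.819, -0.573, -0.0]
contact_force: [-0.1, 0.2, 0.7]
width: 0.0847
```

{"api": "send_rows", "payload": {
  "delta_pos": [
    [-0.034,-0.071,0],
    [-0.034,-0.071,0],
    [-0.034,-0.071,0],
    [-0.02,-0.04,0],
    [0,0,0]
  ],
  "angular": [
    [0,0,0],
    [0,0,0],
    [0,0,0],
    [0,0,-0.62],
    [0,0,0]
  ]
}}

```text
clock: 1.35
position: [0.4977, -0.2316, 0.2227]
ee_rot: [-0.001, 0.835, -0.551, -0.0]
contact_force: [0.5, -0.3, 0.6]
width: 0.0851
```

```bash
python3 - <<'E'
from h import *
from scipy.spatial.transform import Rotation as R
s=manip.get_state();q=s["ee_rot"];M=R.from_quat(np.r_[q[1:],q[0]]).as_matrix()
print(s["clock"],s["position"],s["qpos"].round(3));print(M.round(3))
np.save("wc.npy",np.array(manip.calibration("wrist")["camera_from_world"]));cw=manip.calibration("wrist")
im=manip.get_image("wrist");cv2.imwrite("pics/wrist1.png",im)
print(cw["fx"],proj(cw,np.array([.528,-.202,.115])))
y=.4;d=np.array([np.cos(y),np.sin(y),0])
for k in(-.1,.1):print(proj(cw,np.array([.528,-.202,.115])+k*d))
E
```

```text
1.35 [ 0.4976974  -0.23158946  0.22267281] [-0.564  0.237  1.561  0.002  1.344  0.602]
[[ 0.394 -0.919  0.001]
 [-0.919 -0.394  0.002]
 [-0.002 -0.001 -1.   ]]
376.16329929116546 [256.97757155 143.17718778]
[258.69338919 273.76215346]
[254.79538184 -22.90174934]
```

View pics/wrist1.png

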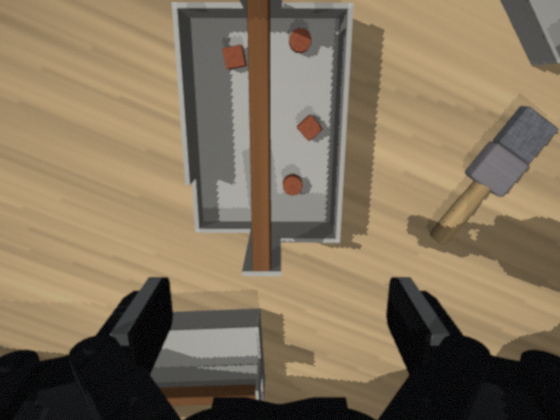

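The wrist view shows the bar from (259,0) to its near end at (261,271). My estimate predicted (257,143) for its middle and (259,274) for its near end. I'll refine the position from this view.

```bash
python3 - <<'E'
from h import *
from scipy.spatial.transform import Rotation as R
a=cv2.imread("pics/wrist1.png").astype(int);cw=manip.calibration("wrist")
m=(a[...,2]-a[...,0]>35)&(a[...,2]<130)
P=[]
for r in range(5,262,8):
    xs=np.where(m[r,235:285])[0]+235
    if len(xs)>8: P.append(np.r_[plane(cw,np.median(xs),r,.115),len(xs),np.median(xs)])
P=np.array(P);d=np.cov(P[:,:2].T);w,v=np.linalg.eigh(d);v=v[:,1]*np.sign(v[0,1])
print(P[::6].round(4));yaw=np.arctan2(v[1],v[0]);print("yaw",yaw)
near=plane(cw,261,269,.115);print("near end",near)
s=manip.get_state();c=near[:2]+.1*v;print("centre from end",c)
c=np.array([.528,-.202]);c=P[:,:2].mean(0)+v*((c-P[:,:2].mean(0))@v);print(c)
q=s["ee_rot"];M=R.from_quat(np.r_[q[1:],q[0]]).as_matrix()
t=np.r_[c,.104]
print("delta tool/0.4",(M.T@(t-s["position"]))/.4, "toolx err",np.arctan2(M[1,0],M[0,0])-(yaw-np.pi/2))
E
```

```text
[[ 6.051e-01 -1.720e-01  1.150e-01  2.100e+01  2.570e+02]
 [ 5.796e-01 -1.820e-01  1.150e-01  2.400e+01  2.565e+02]
 [ 5.527e-01 -1.943e-01  1.150e-01  2.000e+01  2.585e+02]
 [ 5.233e-01 -2.066e-01  1.150e-01  1.900e+01  2.590e+02]
 [ 4.916e-01 -2.203e-01  1.150e-01  1.900e+01  2.600e+02]
 [ 4.570e-01 -2.348e-01  1.150e-01  1.800e+01  2.605e+02]]
yaw 0.4018339961174103
near end [ 0.43866426 -0.24265425  0.115     ]
centre from end [ 0.53069879 -0.20354356]
[ 0.52903369 -0.20443247]
delta tool/0.4 [-0.0338454  -0.10377213  0.29661084] toolx err 0.00041330822308394133
```

{"api": "send_rows", "payload": {
  "delta_pos": [
    [-0.017,-0.0525,0],
    [-0.017,-0.0525,0],
    [0,0,0.06],
    [0,0,0.06],
    [0,0,0.06]
  ],
  "angular": [
    [0,0,0],
    [0,0,0],
    [0,0,0],
    [0,0,0],
    [0,0,0]
  ]
}}

```text
clock: 1.82
position: [0.5285, -0.2067, 0.1505]
ee_rot: [0.0, 0.833, -0.553, 0.0]
contact_force: [0.2, -0.1, -0.9]
width: 0.0849
```

{"api": "send_rows", "payload": {
  "delta_pos": [
    [0,0,0.05],
    [0,0,0.04],
    [0,0,0.027],
    [0,0,0],
    [0,0,0]
  ],
  "angular": [
    [0,0,0],
    [0,0,0],
    [0,0,0],
    [0,0,0],
    [0,0,0]
  ]
}}

```text
clock: 2.23
position: [0.5285, -0.2064, 0.1042]
ee_rot: [0.0, 0.833, -0.553, -0.0]
contact_force: [0.5, -0.5, 0.3]
width: 0.0853
```

```bash
python3 - <<'E'
from h import *
cv2.imwrite("pics/w2.png",manip.get_image("wrist"));print(manip.get_state()["position"])
E
```

```text
[ 0.52920901 -0.2065473   0.10506837]
```

View pics/w2.png

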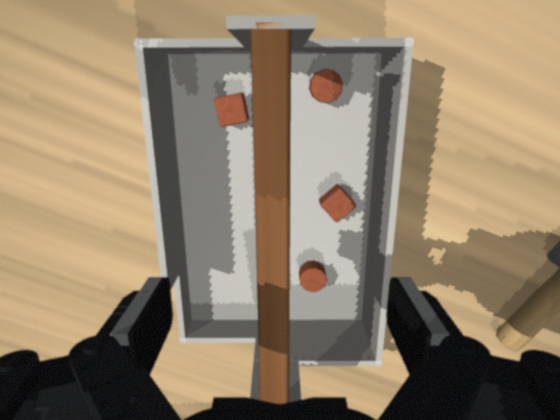

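The bar at u≈273 lies between the fingers, whose middle is at u≈280. The yaw is aligned, so I'll close.

{"api": "send_rows", "payload": {
  "delta_pos": [
    [0,0,0],
    [0,0,0],
    [0,0,0],
    [0,0,0],
    [0,0,0]
  ],
  "angular": [
    [0,0,0],
    [0,0,0],
    [0,0,0],
    [0,0,0],
    [0,0,0]
  ],
  "hand": 0,
  "squeeze": 115
}}

```text
clock: 2.7
position: [0.5292, -0.2058, 0.1048]
ee_rot: [0.0, 0.833, -0.553, 0.0]
contact_force: [0.9, 0.2, 0.3]
width: 0.0253
```

{"api": "send_rows", "payload": {
  "delta_pos": [
    [0,0,0],
    [0,0,0],
    [0,0,0],
    [0,0,0],
    [0,0,0]
  ],
  "angular": [
    [0,0,0],
    [0,0,0],
    [0,0,0],
    [0,0,0],
    [0,0,0]
  ]
}}

```text
clock: 3.12
position: [0.5289, -0.2054, 0.1051]
ee_rot: [-0.0, 0.833, -0.553, -0.0]
contact_force: [-1.7, 2.1, 4.5]
width: 0.0072
```

{"api": "send_rows", "payload": {
  "delta_pos": [
    [0,0,0],
    [0,0,0],
    [0,0,0]
  ],
  "angular": [
    [0,0,0],
    [0,0,0],
    [0,0,0]
  ]
}}

```text
clock: 3.37
position: [0.5289, -0.2054, 0.1051]
ee_rot: [-0.0, 0.833, -0.553, -0.0]
contact_force: [-1.4, 1.9, 5.2]
width: 0.0071
```

```bash
python3 - <<'E'
from h import *
cv2.imwrite("pics/w3.png",manip.get_image("wrist"));cv2.imwrite("pics/s3.png",cv2.resize(manip.get_image("scene")[150:350,80:340],None,fx=3,fy=3));print(manip.get_state())
E
```

```text
{'clock': 3.4667, 'qpos': array([-4.93228593e-01,  3.54640155e-01,  1.70078269e+00,  3.22087878e-04,
        1.08618199e+00,  6.77969610e-01]), 'qd': array([ 5.58142029e-05, -1.39765216e-03,  4.00437470e-04, -8.93259532e-04,
        2.49139721e-04,  9.08678665e-04]), 'effort': array([-5.95751759e-01, -3.99019468e+01, -2.06264305e+01, -2.49590836e-01,
       -7.79221952e-01,  1.31434764e-02]), 'position': array([ 0.52892045, -0.20540542,  0.10508866]), 'ee_rot': array([-1.41330645e-04,  8.33339635e-01, -5.52761279e-01, -1.92097368e-05]), 'contact_force': array([-1.31100272,  1.37216583,  6.10885025]), 'moment': array([0.33237623, 0.34678726, 0.02964715]), 'width': 0.006774999815243824}
```

View pics/w3.png

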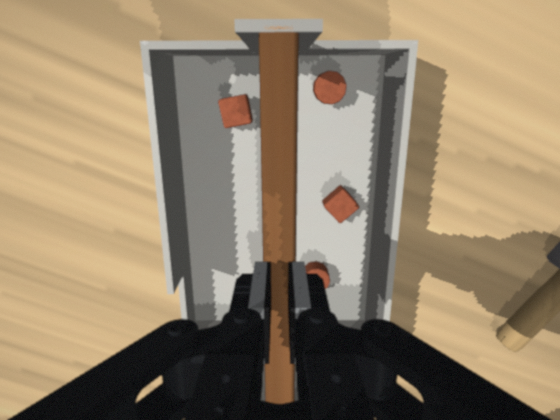

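View pics/s3.png

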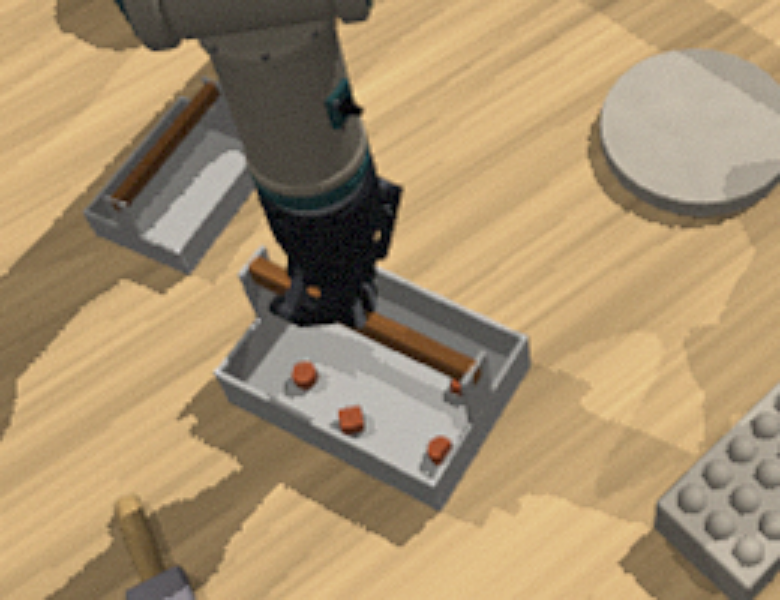

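The pads sit on both sides of the bar and the tote shifted only slightly. I'll lift gently and check.

{"api": "send_rows", "payload": {
  "delta_pos": [
    [0,0,-0.01],
    [0,0,-0.02],
    [0,0,-0.03],
    [0,0,-0.03],
    [0,0,-0.03]
  ],
  "angular": [
    [0,0,0],
    [0,0,0],
    [0,0,0],
    [0,0,0],
    [0,0,0]
  ]
}}

```text
clock: 3.88
position: [0.5285, -0.2056, 0.1522]
ee_rot: [0.0, 0.833, -0.553, -0.001]
contact_force: [-0.0, -0.6, -4.4]
width: 0.0068
```

{"api": "send_rows", "payload": {
  "delta_pos": [
    [0,0,-0.03],
    [0,0,-0.03],
    [0,0,-0.03],
    [0,0,-0.02],
    [0,0,-0.01]
  ],
  "angular": [
    [0,0,0],
    [0,0,0],
    [0,0,0],
    [0,0,0],
    [0,0,0]
  ]
}}

```text
clock: 4.3
position: [0.5293, -0.2059, 0.2013]
ee_rot: [0.0, 0.833, -0.553, 0.001]
contact_force: [1.2, 0.0, -5.2]
width: 0.0068
```

```bash
python3 - <<'E'
from h import *
cv2.imwrite("pics/w4.png",manip.get_image("wrist"));cv2.imwrite("pics/s4.png",cv2.resize(manip.get_image("scene")[120:320,80:340],None,fx=3,fy=3));s=manip.get_state();print(s["position"],s["qpos"],s["contact_force"],s["moment"],s["width"])
E
```

```text
[ 0.52922105 -0.20588994  0.20075602] [-4.93440388e-01  2.78073788e-01  1.55867834e+00 -1.63831522e-04
  1.30393856e+00  6.77985494e-01] [ 0.18391577 -0.83556982 -5.99165119] [-0.00407476  0.01170383 -0.02900152] 0.006709431654251098
```

View pics/w4.png

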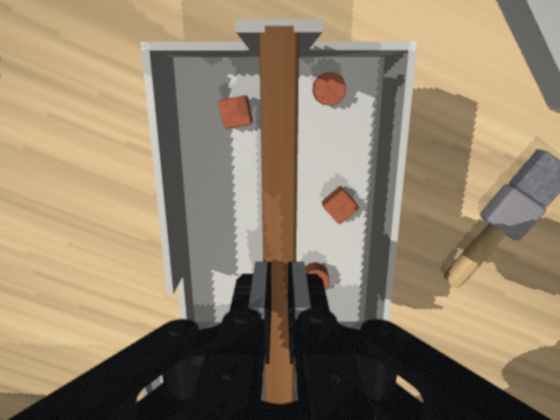

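View pics/s4.png

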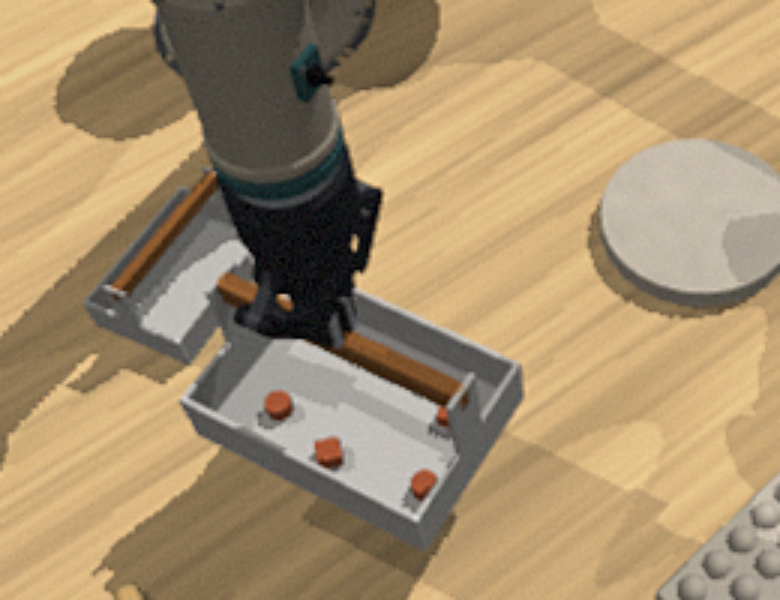

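The grip is firm, with about 5 N carried, and the tote is level and free of the table. I'll lift it higher, then swing it round the base axis.

{"api": "send_rows", "payload": {
  "delta_pos": [
    [0,0,-0.03],
    [0,0,-0.04],
    [0,0,-0.04],
    [-0.008,-0.007,-0.03],
    [-0.015,-0.015,-0.01]
  ],
  "angular": [
    [0,0,0],
    [0,0,0],
    [0,0,0],
    [0,0,-0.09],
    [0,0,-0.19]
  ]
}}

```text
clock: 4.82
position: [0.5338, -0.1948, 0.2614]
ee_rot: [0.0, 0.839, -0.544, 0.001]
contact_force: [0.1, 0.0, -4.9]
width: 0.0073
```

{"api": "send_rows", "payload": {
  "delta_pos": [
    [-0.022,-0.022,0],
    [-0.031,-0.03,0],
    [-0.031,-0.03,0],
    [-0.031,-0.03,0],
    [-0.031,-0.03,0]
  ],
  "angular": [
    [0,0,-0.28],
    [0,0,-0.38],
    [0,0,-0.38],
    [0,0,-0.38],
    [0,0,-0.38]
  ]
}}

```text
clock: 5.23
position: [0.5565, -0.1136, 0.2584]
ee_rot: [-0.0, 0.877, -0.48, -0.002]
contact_force: [-0.5, 0.4, -5.4]
width: 0.0067
```

{"api": "send_rows", "payload": {
  "delta_pos": [
    [-0.031,-0.03,0],
    [-0.031,-0.03,0],
    [-0.031,-0.03,0],
    [-0.031,-0.03,0],
    [-0.031,-0.03,0]
  ],
  "angular": [
    [0,0,-0.38],
    [0,0,-0.38],
    [0,0,-0.38],
    [0,0,-0.38],
    [0,0,-0.38]
  ]
}}

```text
clock: 5.65
position: [0.5684, -0.0282, 0.2584]
ee_rot: [0.0, 0.911, -0.412, -0.002]
contact_force: [0.2, -0.2, -5.1]
width: 0.0069
```

{"api": "send_rows", "payload": {
  "delta_pos": [
    [-0.031,-0.03,0],
    [-0.031,-0.03,0],
    [-0.031,-0.03,0],
    [-0.031,-0.03,0],
    [-0.031,-0.03,0]
  ],
  "angular": [
    [0,0,-0.38],
    [0,0,-0.38],
    [0,0,-0.38],
    [0,0,-0.38],
    [0,0,-0.38]
  ]
}}

```text
clock: 6.07
position: [0.5673, 0.0579, 0.2584]
ee_rot: [0.0, 0.94, -0.342, -0.002]
contact_force: [-0.6, -0.2, -5.5]
width: 0.007
```

{"api": "send_rows", "payload": {
  "delta_pos": [
    [-0.031,-0.03,0],
    [-0.031,-0.03,0],
    [-0.031,-0.03,0],
    [-0.031,-0.03,0],
    [-0.031,-0.03,0]
  ],
  "angular": [
    [0,0,-0.38],
    [0,0,-0.38],
    [0,0,-0.38],
    [0,0,-0.38],
    [0,0,-0.38]
  ]
}}

```text
clock: 6.48
position: [0.5531, 0.1427, 0.2584]
ee_rot: [0.0, 0.963, -0.27, -0.002]
contact_force: [0.1, 0.5, -5.2]
width: 0.0072
```

{"api": "send_rows", "payload": {
  "delta_pos": [
    [-0.031,-0.03,0],
    [-0.031,-0.03,0],
    [-0.022,-0.022,0],
    [-0.015,-0.015,0],
    [-0.008,-0.007,0]
  ],
  "angular": [
    [0,0,-0.38],
    [0,0,-0.38],
    [0,0,-0.28],
    [0,0,-0.19],
    [0,0,-0.09]
  ]
}}

```text
clock: 6.9
position: [0.5363, 0.1994, 0.2594]
ee_rot: [0.0, 0.976, -0.219, -0.001]
contact_force: [-0.1, 0.1, -5.0]
width: 0.007
```

```bash
python3 - <<'E'
from h import *
from scipy.spatial.transform import Rotation as R
cv2.imwrite("pics/w5.png",manip.get_image("wrist"));s=manip.get_state();print(s["position"],s["qpos"].round(3),s["contact_force"],s["moment"],s["width"])
q=s["ee_rot"];M=R.from_quat(np.r_[q[1:],q[0]]).as_matrix();print(M.round(4))
E
```

```text
[0.53632366 0.19936863 0.25969664] [2.340e-01 2.550e-01 1.445e+00 1.000e-03 1.444e+00 6.750e-01] [ 0.53553126  1.08689685 -5.65093661] [ 0.08695176  0.1218997  -0.02706136] 0.0068591140191941805
[[ 9.043e-01 -4.269e-01 -1.600e-03]
 [-4.269e-01 -9.043e-01  3.000e-04]
 [-1.500e-03  4.000e-04 -1.000e+00]]
```

View pics/w5.png

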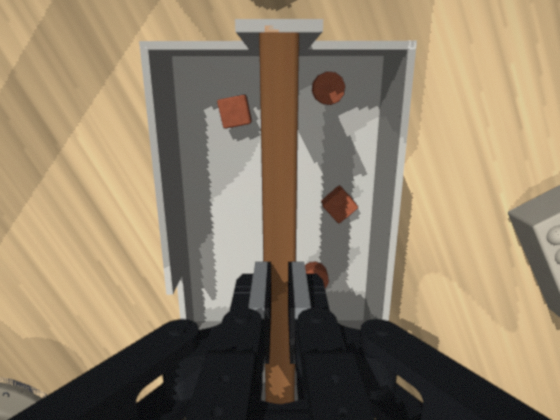

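The props are unmoved and the tote is level near the bat. Next is a slow tilt about the tote's diagonal, which is tool axes (+x,+y).

{"api": "send_rows", "payload": {
  "delta_pos": [
    [-0.004,0.0,0],
    [0,0,0],
    [0,0,0],
    [0,0,0],
    [0,0,0]
  ],
  "angular": [
    [0.2,0.2,0],
    [0.3,0.3,0],
    [0.4,0.4,0],
    [0.4,0.4,0],
    [0.2,0.2,0]
  ]
}}

```text
clock: 7.37
position: [0.5348, 0.1973, 0.26]
ee_rot: [-0.045, 0.972, -0.22, 0.072]
contact_force: [-0.8, 0.2, -5.0]
width: 0.0067
```

{"api": "send_rows", "payload": {
  "delta_pos": [
    [0,0,0],
    [0,0,0],
    [0,0,0],
    [0,0,0],
    [0,0,0]
  ],
  "angular": [
    [0.1,0.1,0],
    [0.1,0.1,0],
    [0.1,0.1,0],
    [0.1,0.1,0],
    [0.1,0.1,0]
  ]
}}

```text
clock: 7.78
position: [0.5361, 0.1984, 0.2602]
ee_rot: [-0.06, 0.969, -0.219, 0.096]
contact_force: [-0.3, 0.2, -4.5]
width: 0.0068
```

{"api": "send_rows", "payload": {
  "delta_pos": [
    [0,0,0],
    [0,0,0],
    [0,0,0],
    [0,0,0],
    [0,0,0]
  ],
  "angular": [
    [0.08,0.08,0],
    [0.08,0.08,0],
    [0.08,0.08,0],
    [0.08,0.08,0],
    [0.08,0.08,0]
  ]
}}

```text
clock: 8.2
position: [0.5358, 0.1986, 0.2603]
ee_rot: [-0.072, 0.967, -0.218, 0.115]
contact_force: [-0.4, -0.7, -5.1]
width: 0.0067
```

{"api": "send_rows", "payload": {
  "delta_pos": [
    [0,0,0],
    [0,0,0],
    [0,0,0],
    [0,0,0],
    [0,0,0]
  ],
  "angular": [
    [0.08,0.08,0],
    [0.08,0.08,0],
    [0.08,0.08,0],
    [0.08,0.08,0],
    [0.08,0.08,0]
  ]
}}

```text
clock: 8.62
position: [0.5358, 0.1985, 0.2603]
ee_rot: [-0.084, 0.963, -0.217, 0.134]
contact_force: [0.4, -0.3, -6.0]
width: 0.0066
```

```bash
python3 - <<'E'
from h import *
from scipy.spatial.transform import Rotation as R
cv2.imwrite("pics/w6.png",manip.get_image("wrist"));cv2.imwrite("pics/s6.png",cv2.resize(manip.get_image("scene")[60:260,200:460],None,fx=3,fy=3));s=manip.get_state();print(s["position"],s["qpos"].round(3),s["contact_force"],s["moment"],s["width"])
q=s["ee_rot"];M=R.from_quat(np.r_[q[1:],q[0]]).as_matrix();print(M.round(4),np.degrees(np.arccos(-M[2,2])))
E
```

```text
[0.53544475 0.19846347 0.26026699] [0.205 0.082 1.707 0.049 1.039 0.63 ] [-0.44625152  0.40712608 -5.37590332] [-0.16607034  0.51590383  0.01458328] 0.0071363387505840115
[[ 0.8701 -0.3959  0.2935]
 [-0.4408 -0.8915  0.1045]
 [ 0.2203 -0.2203 -0.9502]] 18.14973668110079
```

View pics/w6.png

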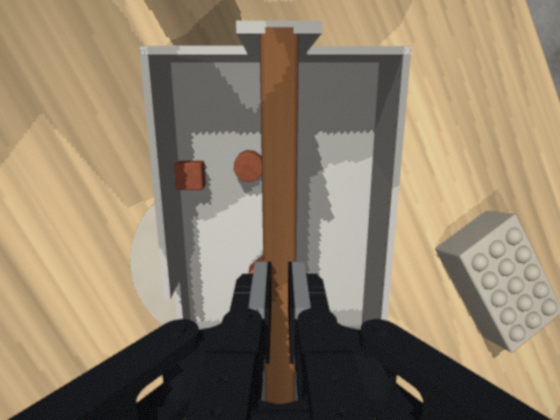

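View pics/s6.png

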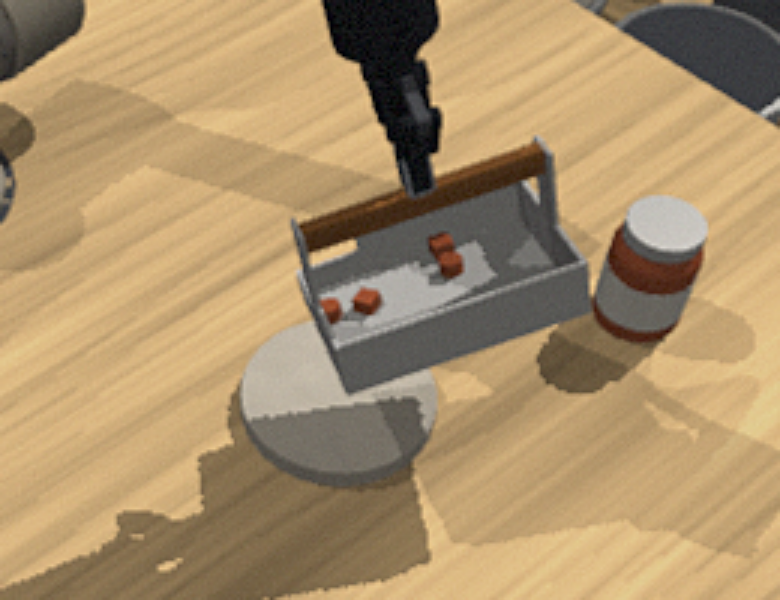

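The tilt is 18°, and the props are sliding towards the cut corner as intended. The jar is well clear. I'll continue.

{"api": "send_rows", "payload": {
  "delta_pos": [
    [0,0,0],
    [0,0,0],
    [0,0,0],
    [0,0,0],
    [0,0,0]
  ],
  "angular": [
    [0.08,0.08,0],
    [0.08,0.08,0],
    [0.08,0.08,0],
    [0.08,0.08,0],
    [0.08,0.08,0]
  ]
}}

```text
clock: 9.13
position: [0.5358, 0.1985, 0.2603]
ee_rot: [-0.096, 0.96, -0.216, 0.152]
contact_force: [0.4, 0.1, -5.7]
width: 0.0069
```

{"api": "send_rows", "payload": {
  "delta_pos": [
    [0,0,0],
    [0,0,0],
    [0,0,0],
    [0,0,0],
    [0,0,0]
  ],
  "angular": [
    [0.1,0.1,0],
    [0.1,0.1,0],
    [0.1,0.1,0],
    [0.1,0.1,0],
    [0.1,0.1,0]
  ]
}}

```text
clock: 9.55
position: [0.5357, 0.1985, 0.2603]
ee_rot: [-0.111, 0.954, -0.215, 0.176]
contact_force: [-0.2, 0.1, -5.0]
width: 0.0067
```

{"api": "send_rows", "payload": {
  "delta_pos": [
    [0,0,0],
    [0,0,0],
    [0,0,0],
    [0,0,0],
    [0,0,0]
  ],
  "angular": [
    [0.1,0.1,0],
    [0.1,0.1,0],
    [0.1,0.1,0],
    [0.1,0.1,0],
    [0.1,0.1,0]
  ]
}}

```text
clock: 9.97
position: [0.5358, 0.1985, 0.2603]
ee_rot: [-0.126, 0.948, -0.214, 0.199]
contact_force: [-0.0, -0.9, -5.3]
width: 0.007
```

{"api": "send_rows", "payload": {
  "delta_pos": [
    [0,0,0],
    [0,0,0],
    [0,0,0],
    [0,0,0],
    [0,0,0]
  ],
  "angular": [
    [0.12,0.12,0],
    [0.12,0.12,0],
    [0.12,0.12,0],
    [0.12,0.12,0],
    [0.12,0.12,0]
  ]
}}

```text
clock: 10.38
position: [0.5357, 0.1985, 0.2603]
ee_rot: [-0.144, 0.94, -0.212, 0.227]
contact_force: [0.0, 0.5, -5.2]
width: 0.0068
```

{"api": "send_rows", "payload": {
  "delta_pos": [
    [0,0,0],
    [0,0,0],
    [0,0,0],
    [0,0,0],
    [0,0,0]
  ],
  "angular": [
    [0.12,0.12,0],
    [0.12,0.12,0],
    [0.12,0.12,0],
    [0.12,0.12,0],
    [0.12,0.12,0]
  ]
}}

```text
clock: 10.8
position: [0.5358, 0.1985, 0.2603]
ee_rot: [-0.161, 0.93, -0.21, 0.255]
contact_force: [0.2, 1.2, -5.7]
width: 0.0066
```

```bash
cat > look.py <<'E'
import sys
from h import *
from scipy.spatial.transform import Rotation as R
n=sys.argv[1]
cv2.imwrite(f"pics/w{n}.png",manip.get_image("wrist"));sc=manip.get_image("scene");cv2.imwrite(f"pics/s{n}.png",cv2.resize(sc[60:260,200:460],None,fx=3,fy=3));s=manip.get_state();print(s["clock"],s["position"],s["qpos"].round(3),s["contact_force"],s["moment"],s["width"])
tp=manip.get_image("top");cv2.imwrite(f"pics/t{n}.png",cv2.resize(tp[150:290,160:340],None,fx=4,fy=4))
cv2.imwrite(f"pics/rawt{n}.png",tp);cv2.imwrite(f"pics/raws{n}.png",sc)
q=s["ee_rot"];M=R.from_quat(np.r_[q[1:],q[0]]).as_matrix();print(M.round(4),np.degrees(np.arccos(-M[2,2])))
T=np.c_[-M[:,1],-M[:,0],-M[:,2]]
c=s["position"]+T@np.array([-.096,.066,.004-.104]);print("corner",c,"lowest",s["position"]+T@np.array([-.1,.07,-.104]))
print("corner px scene,crop",(proj(manip.calibration("scene"),c)-[200,60])*3,"top crop",(proj(manip.calibration("top"),c)-[160,150])*4)
dB=np.array([.5035,.1615,.022+.035])-c;print("tool delta to bat/0.4",M.T@dB/.4,dB)
E
python3 look.py 7
```

```text
10.9 [0.53517441 0.19840135 0.25981231] [ 0.167 -0.039  1.959  0.171  0.625  0.503] [ 0.29307931  0.46103326 -5.81301001] [-0.27393958  1.01571325 -0.03266823] 0.00665338247877674
[[ 0.783  -0.3088  0.54  ]
 [-0.472  -0.8604  0.1923]
 [ 0.4052 -0.4054 -0.8194]] 34.974118242214715
corner [0.50784832 0.16618896 0.11220592] lowest [0.50564103 0.16540473 0.10568573]
corner px scene,crop [351.08110134 323.91498871] top crop [284.42446263 249.50382955]
tool delta to bat/0.4 [-0.05890103  0.06940011  0.1049665 ] [-0.00434832 -0.00468896 -0.05520592]
```

View pics/w7.png

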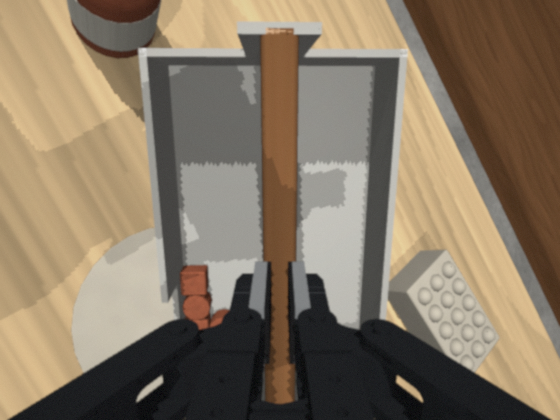

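View pics/s7.png

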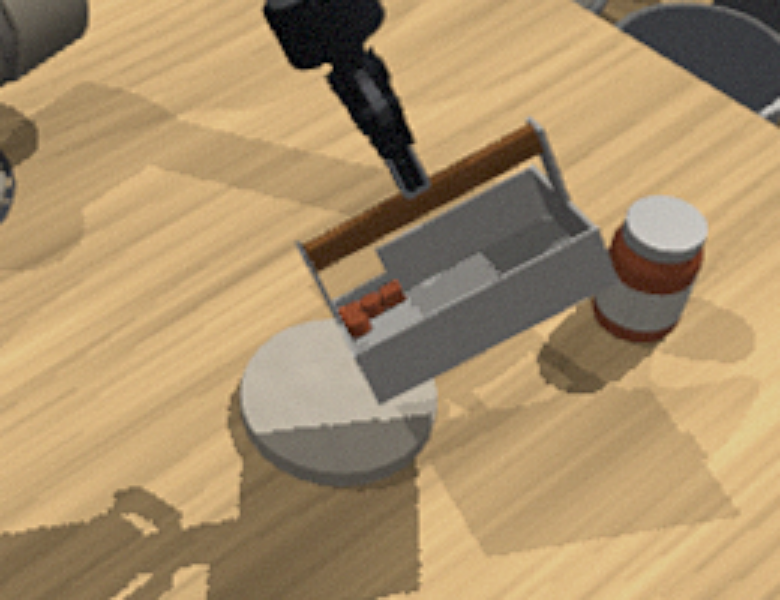

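View pics/t7.png

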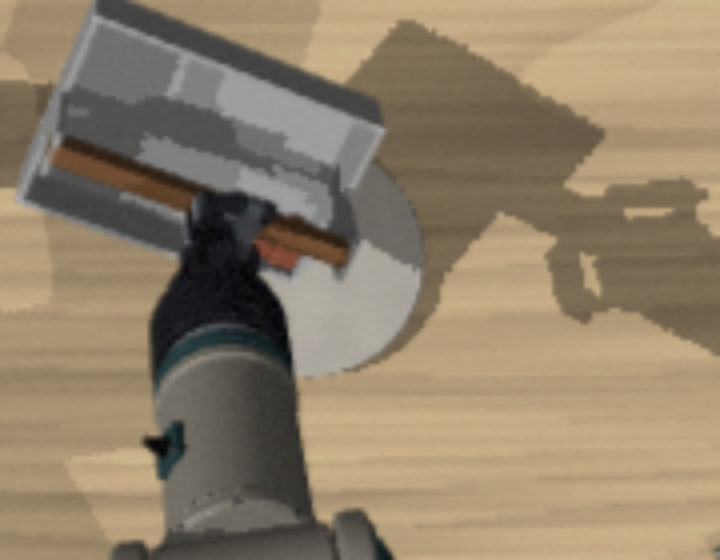

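The tilt is 35°. In the wrist view a square is at (195,280) and a round at (196,308), with more props behind the finger. In the scene crop there are four props in a cluster at (357,322), (350,312), (373,300) and (393,292). I'll place them in the tote's frame.

```bash
cat > meas.py <<'E'
import sys
from h import *
from scipy.spatial.transform import Rotation as R
n=sys.argv[1]
s=manip.get_state();q=s["ee_rot"];M=R.from_quat(np.r_[q[1:],q[0]]).as_matrix()
T=np.c_[-M[:,1],-M[:,0],-M[:,2]];org=s["position"]-T@np.array([0,0,.104])
def tp(cal,u,v,z):
    o,d=ray(cal,u,v);o=T.T@(o-org);d=T.T@d;return (o+d*(z-o[2])/d[2])*1000
W=manip.calibration("wrist");S=manip.calibration("scene")
print("checks wrist: cut step top floor", tp(W,168,300,.05).round(0), "bar end",tp(W,280,30,.115).round(0))
sc=cv2.imread(f"pics/raws{n}.png");wr=cv2.imread(f"pics/w{n}.png")
for nm,im,cal,roi in(("w",wr,W,(170,230,240,335)),("s",sc,S,(300,345,145,185))):
    a=im.astype(int);u0,u1,v0,v1=roi
    m=((a[...,2]-a[...,0]>50)&(a[...,2]-a[...,1]>35)&(a[...,1]<90)).astype(np.uint8)
    k=np.zeros_like(m);k[v0:v1,u0:u1]=m[v0:v1,u0:u1]
    n_,l,st,ce=cv2.connectedComponentsWithStats(k)
    for i in range(1,n_):
        if st[i,4]>8:
            x,y,w,h,A=st[i];print(nm,st[i],ce[i].round(1),"tote mid z=11",tp(cal,*ce[i],.011).round(0))
    cv2.imwrite(f"pics/z{nm}{n}.png",cv2.resize(im[v0-10:v1+10,u0-15:u1+15],None,fx=7 if nm=="s" else 5,fy=7 if nm=="s" else 5,interpolation=cv2.INTER_CUBIC))
E
python3 meas.py ${N:-7}
```

```text
checks wrist: cut step top floor [-50.  70.  50.] bar end [ 96.   0. 115.]
w [ 181  266   47   64 1237] [197.6 297.5] tote mid z=11 [-72.  61.  11.]
s [313 153  22  19 167] [322.9 162.2] tote mid z=11 [-76.  64.  11.]
```

View pics/zs7.png

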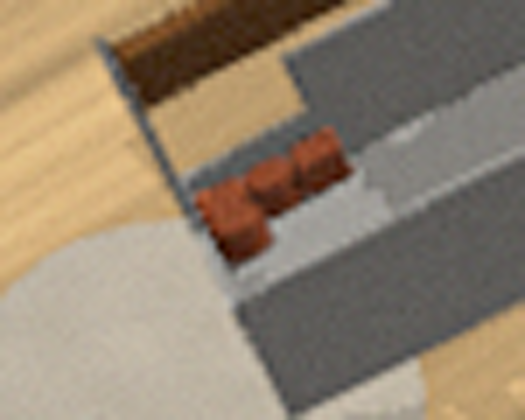

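View pics/zw7.png

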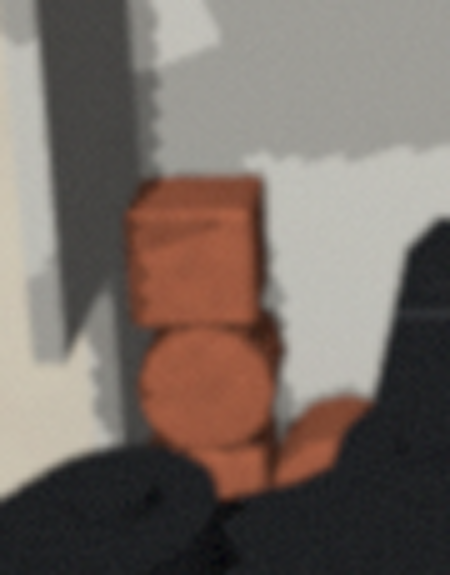

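A square sits in the corner, with a round and a square along the +y wall and a round along the -x wall, all touching. I'll add a little tilt for margin, then recompute and lower.

{"api": "send_rows", "payload": {
  "delta_pos": [
    [0,0,0],
    [0,0,0],
    [0,0,0],
    [0,0,0],
    [0,0,0]
  ],
  "angular": [
    [0.1,0.1,0],
    [0.1,0.1,0],
    [0.1,0.1,0],
    [0,0,0],
    [0,0,0]
  ]
}}

```text
clock: 11.37
position: [0.5355, 0.1985, 0.26]
ee_rot: [-0.169, 0.925, -0.209, 0.268]
contact_force: [0.2, 0.3, -5.1]
width: 0.0069
```

```bash
python3 look.py 8
```

```text
11.4667 [0.53596942 0.19855889 0.26044938] [ 0.162 -0.049  1.987  0.199  0.575  0.474] [-0.28988544 -0.2233209  -4.99068074] [-0.35341979  1.01205671  0.01192193] 0.006816561254579084
[[ 0.7694 -0.2952  0.5664]
 [-0.4766 -0.8557  0.2015]
 [ 0.4252 -0.425  -0.7991]] 36.95699667985749
corner [0.51349607 0.16801583 0.11167415] lowest [0.51150348 0.16730537 0.10507681]
corner px scene,crop [357.10085773 327.14198847] top crop [281.85796145 241.61113902]
tool delta to bat/0.4 [-0.06958862  0.07940763  0.09178563] [-0.00999607 -0.00651583 -0.05467415]
```

Lowering about 55 mm in 8 gentle rows.

{"api": "send_rows", "payload": {
  "delta_pos": [
    [-0.004,0.005,0.006],
    [-0.009,0.01,0.011],
    [-0.011,0.012,0.015],
    [-0.011,0.013,0.015],
    [-0.011,0.013,0.015]
  ],
  "angular": [
    [0,0,0],
    [0,0,0],
    [0,0,0],
    [0,0,0],
    [0,0,0]
  ]
}}

```text
clock: 11.93
position: [0.5287, 0.194, 0.222]
ee_rot: [-0.169, 0.926, -0.209, 0.267]
contact_force: [0.2, 0.6, -5.1]
width: 0.007
```

{"api": "send_rows", "payload": {
  "delta_pos": [
    [-0.011,0.012,0.014],
    [-0.008,0.009,0.01],
    [-0.004,0.005,0.005],
    [0,0,0],
    [0,0,0]
  ],
  "angular": [
    [0,0,0],
    [0,0,0],
    [0,0,0],
    [0,0,0],
    [0,0,0]
  ]
}}

```text
clock: 12.35
position: [0.5262, 0.192, 0.2062]
ee_rot: [-0.169, 0.925, -0.209, 0.268]
contact_force: [0.5, -0.4, -5.5]
width: 0.0066
```

{"api": "send_rows", "payload": {
  "delta_pos": [
    [0,0,0],
    [0,0,0],
    [0,0,0],
    [0,0,0],
    [0,0,0]
  ],
  "angular": [
    [0,0,0],
    [0,0,0],
    [0,0,0],
    [0,0,0],
    [0,0,0]
  ]
}}

```text
clock: 12.77
position: [0.526, 0.1921, 0.2064]
ee_rot: [-0.169, 0.925, -0.208, 0.268]
contact_force: [-1.1, 0.0, -4.7]
width: 0.007
```

```bash
python3 look.py 9; python3 meas.py 9
```

```text
12.8667 [0.52598601 0.19205533 0.20625864] [ 0.147 -0.01   2.103  0.284  0.428  0.37 ] [ 0.96185561 -0.81537551 -5.74087559] [-0.30596555  0.92874584 -0.00954004] 0.006710022099570073
[[ 0.7694 -0.2951  0.5665]
 [-0.4766 -0.8557  0.2016]
 [ 0.4252 -0.4251 -0.799 ]] 36.96150508328801
corner [0.50352276 0.1615226  0.05747976] lowest [0.50153058 0.16081254 0.05088226]
corner px scene,crop [339.72916267 364.63677229] top crop [300.01857439 256.96226991]
tool delta to bat/0.4 [-0.00052688  0.00057499  0.00091475] [-2.27558785e-05 -2.26023452e-05 -4.79760352e-04]
checks wrist: cut step top floor [-50.  70.  50.] bar end [ 96.   0. 115.]
w [ 180  267   29   63 1280] [194.4 294.5] tote mid z=11 [-70.  63.  11.]
w [209 311  18  16 149] [217.  318.2] tote mid z=11 [-90.  48.  11.]
s [300 148  14   9  29] [306.3 152.1] tote mid z=11 [-78. 242.  11.]
s [309 168  20  17 151] [318.1 175.6] tote mid z=11 [-77.  67.  11.]
```

View pics/s9.png

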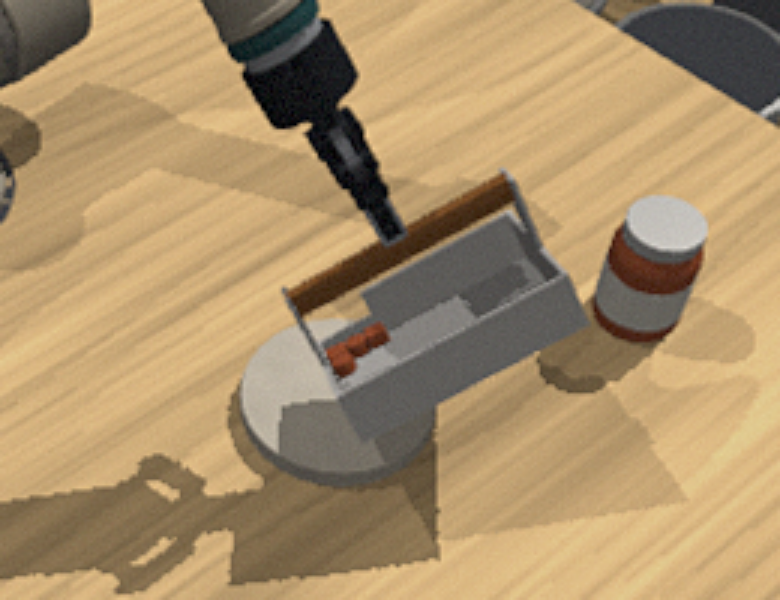

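View pics/w9.png

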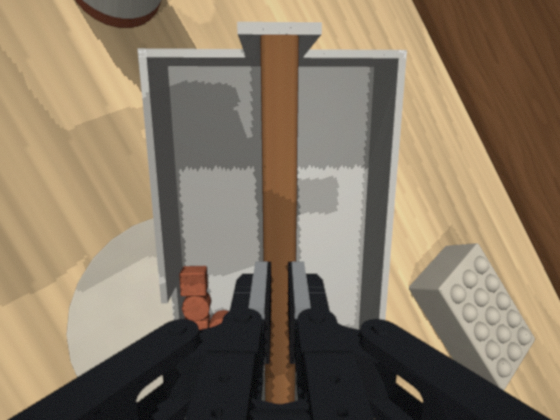

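View pics/rawt9.png

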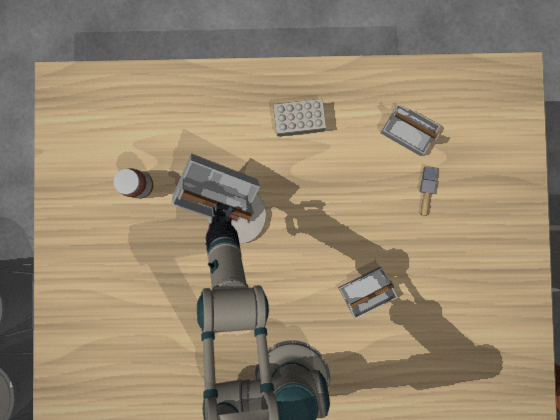

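The corner is over the bat centre at z≈57 mm, 35 mm above the bat. The force is still about the tote's weight, so nothing else is touching it. All four props are in the corner, and the jar (130,182), mould (300,118) and brush (430,190) are where they were. I'm handing in.

```bash
python3 -c "
from rig import manip
s=manip.get_state();print(s['clock'],abs(s['qd']).max());print(manip.sign_off())"
```

```text
12.9167 0.0035758369091379067
the job is handed in; nothing more can be done
None
```

I picked up the largest tote by its bar, carried it over the bat and tilted it about 37° straight between the two cut-down walls. I handed it in at 12.9 s, still held and not moving.

**Last checks**
- **Corner position:** worked out from the arm's pose, the corner is within a millimetre of the bat's measured centre. It is about 35 mm above the bat's top, and the tote's lowest point is about 29 mm above it.
- **Props:** all four are packed together in the corner. A square is in the corner itself, a round and the other square are in line along the +y wall, and the other round is along the -x wall. The corner square is partly hidden behind a finger in the wrist view but shows in the scene view.
- **Carrying:** the force on the wrist stayed at about 5 to 6 N, which matches the tote's weight, so nothing but the gripper carried it.
- **Bystanders:** the jar, mould and brush sit where they did at the start in the top view.

**One disagreement:** the gripper reported a width of about 7 mm on the 14 mm bar. The pictures showed the pads flat on both sides of the bar, and the tote did not slip during the lift, swing or tilt.

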